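# Stack three parts trays on the carrier base and close it with the lid

### The arm

A 6-joint arm with a two-finger parallel gripper is mounted at the origin on the work surface. World frame = base frame: x ahead of the robot, y to its left, z up, the work surface at z = 0. Lengths are in m, angles in rad, forces in N, time in s.
With the tool pointing down it reaches from about 0.375 to 0.975 m from the base axis. Payload 3.8 kg.
Tool frame: the origin (TCP) lies on the centre line of the jaws, within the pads' length; the fingertips stand 25 mm ahead of it and the grasp point (between the pads) lies 6 mm ahead of it; y points along the fingers, z is the direction in which the jaws open and shut, and the axes are right-handed (so a half turn about y gives the same grasp; the last joint's range is limited). The gripper opens to 85 mm and grips with 20 to 120 N. Pads are 22 mm wide; open, the fingers measure 114 mm over their backs; the gripper's body (76 mm by 85 mm) begins 54 mm behind the grasp point. The pads swing forward as they close: fully open they stand 13 mm farther back than shut.
Start: joints at [-0.037, 0.264, 1.604, -0, 1.274, -0.037], TCP at [0.675, -0, 0.256] pointing down, gripper open.
Joint ranges: [-2.63, 2.63], [-0.94, 2.18], [0.31, 2.57], [-1.31, 4.45], [0, 2.66], [-2.55, 2.55]. Speed limits (rad/s): [2.57, 2.57, 3.14, 3.14, 3.14, 3.14].

### API

Orientations are given as a rotation vector (axis times angle).
In Python, from workcell import bot gives the robot as it stands.
- The arm moves only by the shell command python3 -m jog 'ROWS' [FORCE]. ROWS is JSON, a list of rows, each a list of 5 numbers: the shift along the world's x, y, z in mm, then the turn about the world's z in degrees, then the finger opening in mm, from 0 to 85.4. A call has exactly 10 rows; each row is the pose to reach, as a shift and turn from the pose commanded when the call began; what a row does not reach only later rows make up. A row lasts 1/8 s, in which the tool goes at most 62.5 mm and 10.7 degrees, less where a joint would pass 70% of its speed; a pose out of reach is approached as far as the arm can. A call with a gripper value outside its range is refused whole. The fingers move at their own pace and stop on an object; FORCE is the grip in N (left out, the last holds). Time passes only in rows, so rows that repeat a pose let the fingers close, or fill a call up. It gives the time, the measured TCP pose, the force and the opening at its end, in the units of the state.
- bot.read_state(): the state, without advancing time (a new reading comes with each control period).
- bot.read_camera(name): name is "scene" or "side" or "wrist"; returns a dict with "pixels" (400x640x3 uint8, red, green, blue), "fx", "fy", "cx", "cy" (pixels), "R" (3x3) and "t" (3): a world point X has camera coordinates R X + t. Camera axes: x right, y down, z forward; pixel columns grow to the right and rows downward; lengths in m; the calibration is good to about 2 mm. A picture is of the moment at which its call begins. There is no depth.
- bot.finish_job(): hands the job in, once; it reports no verdict.
The state is a dict: "time": time; "q": joint angles; "joint_vel": joint speeds; "joint_torque": joint torques, N m; "tool_pos": TCP position; "tcp_rot": TCP orientation; "wrist_force": force on the tool from outside, world axes, zero at the start; "torque": the same for the moment, N m; "width": opening from 0.0 (shut) to 1.0 (fully open).
Only numpy, scipy, OpenCV 4.12 (cv2) and the standard library are available. Lean on these libraries where they do the work, as an engineer would, in place of code of your own. Each camera call takes 0.05 s, during which the arm holds its last target.

### The job

Make up the drive kit for the workshop: stack the blue trays on the black carrier base with the heavy ones low - the motor tray first, the gear tray on it, the circuit-board tray on top - and then close the stack with the lid that has the orange handle. Carry each piece level, set it down gently so that its foot drops fully into the rim below, and leave the wheel tray, the screwdriver and the oil bottle where they are.

Things in the scene. Friction and masses are not known exactly. Their poses are not given: they have to be found in the camera images.
- motors_centre (a point): Blue open tray with two silver-and-black motors fixed in foam below its rim, 340-530 g. All trays alike (mm): 112 long (x), 64 wide (y, hold here), 44 high, walls 4; lowest 7 is a foot, 100 x 52 tapering to 94 x 46, that drops into the rim below (2 play each side) until the shoulder rests on it. Point: its centre, 22 above its underside, z up; 29 above the base's origin when seated.
- gears_centre (a point): Blue open tray like the motor tray (112 x 64 x 44, x long, y wide, z up), with three brass gear wheels fixed flat in dark foam below its rim; 250-400 g. Either way round fits. The point is its centre, 22 mm above its underside; seated on another tray it is 37 mm above that tray's centre.
- boards_centre (a point): Blue open tray like the motor tray (112 x 64 x 44, x long, y wide, z up), with a green circuit board fixed in dark foam below its rim; 140-230 g. Either way round fits. The point is its centre, 22 mm above its underside; seated on another tray it is 37 mm above that tray's centre.
- lid_handle (a point): Light-grey lid, 112 (x) x 64 (y), either way round: foot 7 high like the trays', plate 6 thick, orange arched handle. Handle: bar 84 long (x), 14 wide (y), 10 thick, on end posts 68 apart, 19 mm free under it; lid 42 high in all, 100-160 g. Point: middle of the handle bar, 37 mm above the lid's underside, z up; 52 mm above the tray's centre when seated on a tray.
- base: Black carrier base, fixed. Skirt 132 (x) x 84 (y), top at 6 mm; on it a rim 112 x 64 outside, 104 x 56 inside, top at 14 mm. At each end an orange clip lies folded out flat, reaching 87 mm from the middle, under 10 mm high. The tray's long side goes along the base's x, either way round. Origin: centre of its underside, on the bench, z up.
- wheels_centre (a point): A fourth blue tray of the same make and size, with two black wheels with orange hubs in it. Not part of this kit. The point is its centre, 22 mm above its underside.
- screwdriver: Screwdriver with a red handle, 190 mm long, lying on the bench to the robot's right. Not needed. The origin is under its middle, on the bench.
- oiler: Small oil bottle with a red cap, 30 mm across, 68 mm high, standing on the bench to the robot's left. Not needed. The origin is the centre of its underside.

How it is judged:
On the way, in this order (a step that is already met when the one before it is completed fails the run):
1. the motor tray is seated in the base and let go (horizontal distance between motors_centre and base below 0.005 m and z of motors_centre in the frame of base between 0.0265 and 0.0315 m and angle between the x axis of motors_centre and the x axis of base, either way round below 0.08 rad and angle between motors_centre's own z axis and vertical below 0.04 rad and contact force between the fingers and motors below 0.1 N), for 0.2 s.
2. the gear tray is seated on the motor tray and let go (horizontal distance between gears_centre and motors_centre below 0.005 m and z of gears_centre in the frame of motors_centre between 0.0345 and 0.0395 m and angle between the x axis of gears_centre and the x axis of motors_centre, either way round below 0.08 rad and angle between gears_centre's own z axis and vertical below 0.04 rad and contact force between the fingers and gears below 0.1 N), for 0.2 s.
3. the circuit-board tray is seated on the gear tray and let go (horizontal distance between boards_centre and gears_centre below 0.005 m and z of boards_centre in the frame of gears_centre between 0.0345 and 0.0395 m and angle between the x axis of boards_centre and the x axis of gears_centre, either way round below 0.08 rad and angle between boards_centre's own z axis and vertical below 0.04 rad and contact force between the fingers and boards below 0.1 N), for 0.2 s.
4. the lid is seated on the circuit-board tray and let go (horizontal distance between lid_handle and boards_centre below 0.005 m and z of lid_handle in the frame of boards_centre between 0.0495 and 0.0545 m and angle between the x axis of lid_handle and the x axis of boards_centre, either way round below 0.08 rad and angle between lid_handle's own z axis and vertical below 0.04 rad and contact force between the fingers and lid below 0.1 N), for 0.2 s.
At the end, for the whole second after the job is handed in: Base, motor tray, gear tray, board tray and lid stand stacked in that order from below, each centred on the one below within 5 mm, seated within 2.5 mm of full depth, parallel within 4.5 and level within 2.3 degrees, all let go and at rest (all of step 1 and all of step 2 and all of step 3 and all of step 4 and linear speed of each of motors, gears, boards, lid below 0.01 m/s and angular speed of each of motors, gears, boards, lid below 0.1 rad/s); the robot touches nothing.
It fails at once if a tray of the kit or the lid is tipped by more than 25 degrees (angle between any of motors_centre, gears_centre, boards_centre, lid_handle's own z axis and vertical above 0.44 rad).
It fails at once if a tray or the lid is dropped (falls faster than 0.4 m/s, about 8 mm of free fall) or banged down (over 80 N) on what is below it ((linear speed of motors above 0.4 m/s and contact force between the fingers and motors below 0.1 N) or (linear speed of gears above 0.4 m/s and contact force between the fingers and gears below 0.1 N) or (linear speed of boards above 0.4 m/s and contact force between the fingers and boards below 0.1 N) or (linear speed of lid above 0.4 m/s and contact force between the fingers and lid below 0.1 N) or contact force between motors and base above 80 N or contact force between gears and motors above 80 N or contact force between boards and gears above 80 N or contact force between lid and boards above 80 N).
It fails at once if the wheel tray is moved by more than 20 mm (distance of wheels_centre from where it was at the start of the episode above 0.02 m).
It fails at once if the screwdriver is moved by more than 30 mm (distance of screwdriver from where it was at the start of the episode above 0.03 m).
It fails at once if the oil bottle is moved by more than 30 mm (distance of oiler from where it was at the start of the episode above 0.03 m).
It also fails if it takes over 128 s, if anything falls off the work surface, if the arm or the gripper's body presses on something with over 40 N, if the wrist force passes 120 N, or if a joint passes its speed limit or range.

## Working session

There is one attempt and no reset: what is moved stays moved. The work goes in short steps, Python scripts to look and compute and a shell command to move; the robot and the scene stay as the last step left them, time stands still between calls to the robot, and variables do not carry over. Pictures are saved under pics/ and viewed, and the job is handed in when it is done.

```bash
mkdir -p pics; ls; python3 - <<'E'
from workcell import bot
import cv2
s=bot.read_state(); print(s)
for n in ("scene","side","wrist"):
    c=bot.read_camera(n); cv2.imwrite(f"pics/{n}0.png",c["pixels"][:,:,::-1]); print(n,c["fx"],c["fy"],c["cx"],c["cy"],c["R"],c["t"])
E
```

```text
pics
{'time': 0.0, 'q': array([-3.69194566e-02,  2.64705816e-01,  1.60538520e+00, -1.04986939e-05,
        1.27369444e+00, -3.68760875e-02]), 'joint_vel': array([ 2.34745843e-03, -6.09878506e-04, -8.10952853e-05,  1.15048588e-03,
        1.88745256e-04, -5.89032603e-04]), 'joint_torque': array([ 6.10465631e-04, -5.15121067e+01, -3.67308676e+01, -4.07824507e-05,
        1.31324201e-02,  1.46811578e-05]), 'tool_pos': array([6.74320938e-01, 6.85780940e-06, 2.54987812e-01]), 'tcp_rot': array([-1.21074211,  1.21087654, -1.20814003]), 'wrist_force': array([0.19938785, 0.14853732, 0.45079998]), 'torque': array([0.04085973, 0.00716598, 0.04082004]), 'width': 1.0001591917334298}
scene 449.76530942317845 449.76530942317845 324.7771407673476 192.0307429796524 [[-0.35994144  0.93297358 -0.0015687 ]
 [ 0.61053791  0.23427363 -0.75654434]
 [-0.70546837 -0.27326941 -0.65394052]] [ 0.20102412 -0.27051766  1.57595217]
side 396.4166509949695 396.4166509949695 311.46399148776294 211.3620091003638 [[ 0.7754972  -0.6313226   0.00598929]
 [-0.3341568  -0.41847978 -0.84451993]
 [ 0.53567091  0.65292147 -0.53549064]] [-0.44978157  0.24764243  0.80910364]
wrist 284.11822706669017 284.11822706669017 319.2900397830944 201.05340800176998 [[ 9.99995182e-01  2.63767063e-04 -3.09284480e-03]
 [ 1.16424089e-03 -9.55515247e-01  2.94939414e-01]
 [-2.87746506e-03 -2.94941594e-01 -9.55510950e-01]] [-0.67386748 -0.03839882  0.38063157]
```

View pics/scene0.png

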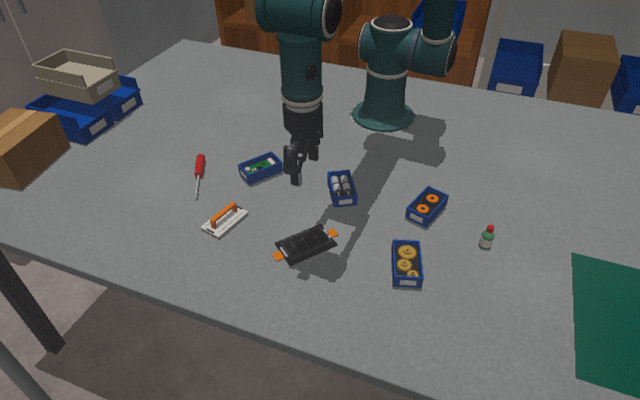

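View pics/side0.png

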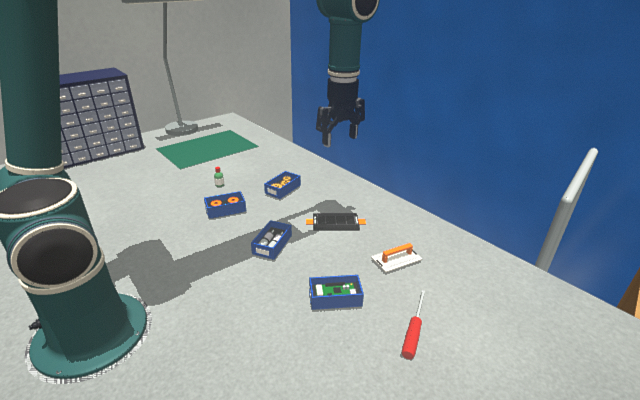

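View pics/wrist0.png

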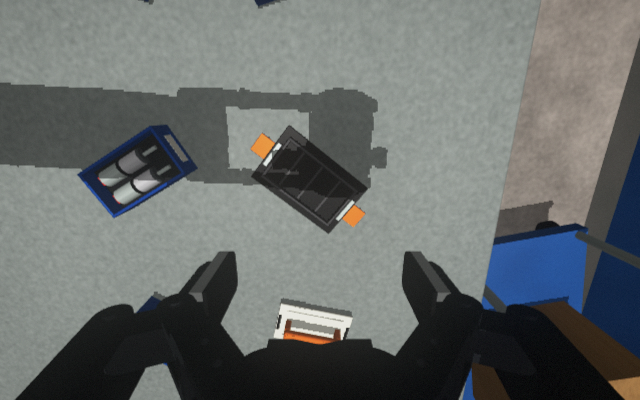

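```bash
cat > h.py <<'E'
import cv2, numpy as np
from workcell import bot
def ray(c,uv,z):
    R=np.array(c["R"]);t=np.array(c["t"]);C=-R.T@t
    d=R.T@np.array([(uv[0]-c["cx"])/c["fx"],(uv[1]-c["cy"])/c["fy"],1.0])
    return C+d*(z-C[2])/d[2]
def proj(c,X):
    p=np.array(c["R"])@np.array(X)+np.array(c["t"]); return (c["fx"]*p[0]/p[2]+c["cx"],c["fy"]*p[1]/p[2]+c["cy"])
def hsv(c): return cv2.cvtColor(c["pixels"],cv2.COLOR_RGB2HSV)
def comps(m,amin):
    cs,_=cv2.findContours(m,cv2.RETR_EXTERNAL,cv2.CHAIN_APPROX_NONE)
    return [k for k in cs if cv2.contourArea(k)>amin]
def blue(c): return cv2.inRange(hsv(c),(105,130,40),(128,255,255))
def orange(c): return cv2.inRange(hsv(c),(5,150,120),(20,255,255))
def rectw(c,k,z):
    """contour -> world plane z -> minAreaRect (mm)"""
    P=np.array([ray(c,p[0],z)[:2] for p in k])*1000
    (x,y),(w,h),a=cv2.minAreaRect(P.astype(np.float32))
    if w<h: w,h,a=h,w,a+90
    a=(a+90)%180-90
    return x,y,w,h,a
E
python3 - <<'E'
from h import *
for n in ("scene","side","wrist"):
    c=bot.read_camera(n)
    print(n,-np.array(c["R"]).T@np.array(c["t"]))
    for nm,f in(("blue",blue),("or",orange)):
        for k in comps(f(c),25):
            M=k.reshape(-1,2).mean(0)
            print(nm,M.round(),cv2.contourArea(k),np.round(rectw(c,k,.03 if nm=="blue" else .01),0))
E
```

```text
scene [1.34930261 0.30648447 0.82623573]
blue [408. 270.] 1034.0 [651. 239. 139.  65.  15.]
blue [423. 210.] 738.0 [443. 238. 148.  71. -14.]
blue [342. 188.] 770.0 [454.  10. 148.  69.  30.]
blue [262. 165.] 186.5 [ 448. -237.  115.   99.  -34.]
blue [ 88. 108.] 3101.0 [ 323. -945.  411.  366.   71.]
blue [627.  84.] 1264.0 [-521.  804.  518.   92.   -7.]
blue [516.  68.] 2162.0 [-521.  415.  512.  183.   -0.]
blue [458.  18.] 275.0 [-960.  115.  538.   50.    6.]
blue [419.  15.] 211.0 [-957.  -85.  408.   55.   10.]
or [404. 264.] 72.5 [643. 230.  30.  30.  21.]
or [278. 255.] 58.5 [725. -56.  25.  21.  51.]
or [407. 252.] 141.5 [603. 229.  40.  38.  74.]
or [332. 232.] 41.5 [607.  39.  24.  17.  56.]
or [422. 208.] 73.0 [436. 232.  33.  29.  12.]
or [222. 212.] 100.0 [ 642. -259.   92.   18.  -10.]
or [432. 198.] 68.0 [387. 247.  32.  31. -20.]
side [-0.00185753 -0.70860506  0.64510027]
blue [335. 286.] 952.5 [ 460. -232.  113.   65.  -34.]
blue [273. 240.] 33.0 [463.  -5. 123.  52.   2.]
blue [291. 179.] 41.0 [683. 233. 115.  42.  43.]
blue [474. 127.] 71153.0 [4925. 3161. 9862. 5201.   16.]
or [397. 251.] 110.5 [ 683. -224.  103.   36.  -13.]
or [216. 202.] 36.0 [435. 292.  31.  30. -16.]
or [233. 199.] 32.0 [484. 276.  32.  28.   3.]
wrist [0.67518712 0.07574442 0.37348583]
blue [468. 387.] 173.0 [ 907. -336.   62.   19.  -76.]
blue [148. 305.] 124.5 [ 430. -189.   38.   14.   44.]
blue [487. 305.] 91.0 [ 912. -186.   34.   11.  -47.]
blue [573. 280.] 10539.5 [1045. -154.  311.  141.  -23.]
blue [630. 199.] 2115.0 [1057.  -34.  171.   42.  -72.]
blue [139. 169.] 5618.5 [450.   9. 133.  67.  30.]
or [307. 338.] 232.0 [ 656. -263.   77.   13.  -12.]
or [353. 215.] 234.5 [720. -57.  25.  20.  52.]
or [262. 146.] 300.0 [602.  37.  25.  20.  52.]
```

```bash
python3 -m jog '[[-7,-43,0,0,85],[-13,-86,0,0,85],[-13,-86,-30,0,85],[-13,-86,-50,0,85],[-13,-86,-50,0,85],[-13,-86,-50,0,85],[-13,-86,-50,0,85],[-13,-86,-50,0,85],[-13,-86,-50,0,85],[-13,-86,-50,0,85]]' 40
python3 - <<'E'
from h import *
c=bot.read_camera("wrist"); cv2.imwrite("pics/w1.png",c["pixels"][:,:,::-1])
print(-np.array(c["R"]).T@np.array(c["t"]))
g=[]
for k in comps(orange(c),60): print("or",k.reshape(-1,2).mean(0),np.round(rectw(c,k,.009),1))
m=cv2.inRange(hsv(c),(0,0,0),(180,255,60))
for k in comps(m,2000):print("dark",k.reshape(-1,2).mean(0),cv2.contourArea(k),np.round(rectw(c,k,.006),1),np.round(rectw(c,k,.014),1))
cv2.imwrite("pics/w1m.png",m)
E
```

```text
time: 1.55
tool_pos: [0.6621, -0.086, 0.2065]
tcp_rot: [-1.209, 1.209, -1.209]
wrist_force: [0.0, -0.4, 0.5]
width: 0.995
[ 0.66240528 -0.0102372   0.32437089]
or [319.5        312.96621622] [ 662.8 -262.6   91.7   16.   -12.9]
or [371.35       158.56666667] [720.  -58.3  25.3  20.   51.7]
or [259.7260274   66.12328767] [601.8  35.3  25.   20.4  51.9]
dark [324.26064577 337.08001872] 48865.5 [ 6.739e+02 -2.964e+02  9.309e+02  2.434e+02  1.000e-01] [ 6.736e+02 -2.892e+02  9.075e+02  2.373e+02  1.000e-01]
dark [311.18235294 111.77254902] 7717.0 [661.2 -11.3 131.8  83.9 -38.8] [661.2 -11.3 128.5  81.8 -38.8]
dark [92.59103641 94.40336134] 5958.5 [423.4  10.1 118.6  64.   29.8] [429.4   9.6 115.6  62.4  29.8]
```

View pics/w1.png

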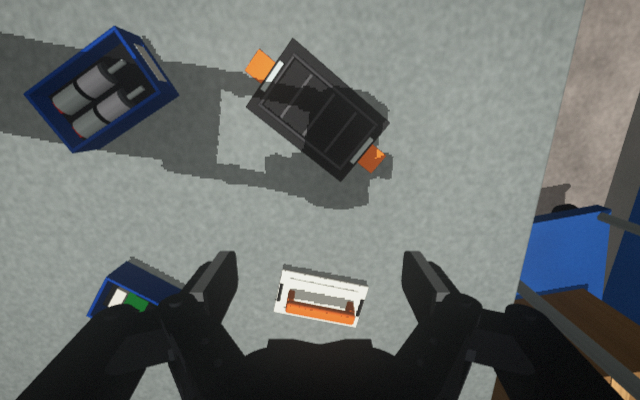

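View pics/w1m.png

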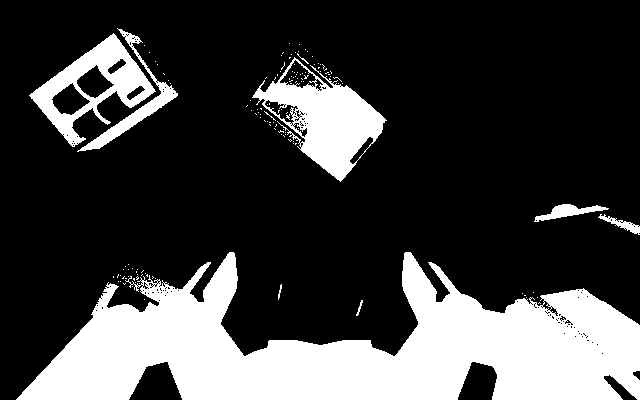

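```bash
cat >> h.py <<'E'
def look(name,z=.044,amin=1500,f=blue):
    c=bot.read_camera("wrist"); cv2.imwrite(f"pics/{name}.png",c["pixels"][:,:,::-1])
    s=bot.read_state()
    print("cam",(-np.array(c["R"]).T@np.array(c["t"])).round(4),"tcp",np.round(s["tool_pos"],4),"t",s["time"],"w",s["width"],"F",np.round(s["wrist_force"],1),"q6",s["q"][5])
    for k in comps(f(c),amin): print(k.reshape(-1,2).mean(0).round(),cv2.contourArea(k),np.round(rectw(c,k,z),1))
    return c
E
python3 -m jog '[[-52,5,0,0,85],[-104,10,-10,0,85],[-156,15,-20,0,85],[-208,20,-30,0,85],[-208,20,-30,0,85],[-208,20,-30,0,85],[-208,20,-30,0,85],[-208,20,-30,0,85],[-208,20,-30,0,85],[-208,20,-30,0,85]]'
python3 -c "
from h import *
look('w2')"
```

```text
time: 2.85
tool_pos: [0.4543, -0.066, 0.1763]
tcp_rot: [-1.209, 1.209, -1.209]
wrist_force: [0.1, 0.2, -1.0]
width: 0.992
cam [0.4547 0.0097 0.2941] tcp [ 0.4542 -0.066   0.1762] t 2.9 w 0.9955408711378194 F [ 0.3 -0.2 -1. ] q6 -0.19866796188677968
[318. 112.] 10135.5 [451.5   7.9 111.2  63.1  30. ]
```

View pics/w2.png

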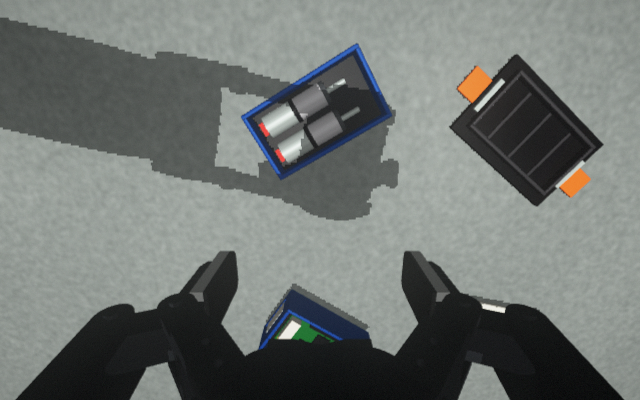

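```bash
python3 -m jog '[[0,20,0,-10,85],[0,40,-20,-20,85],[-3,60,-40,-30,85],[-3,74,-60,-40,85],[-3,74,-70,-50,85],[-3,74,-80,-60,85],[-3,74,-86,-60,85],[-3,74,-90,-60,85],[-3,74,-90,-60,85],[-3,74,-90,-60,85]]'
python3 -c "
from h import *
look('w3')"
```

```text
time: 4.15
tool_pos: [0.4513, 0.0079, 0.0866]
tcp_rot: [-0.516, 1.926, -1.926]
wrist_force: [0.5, -0.2, 0.8]
width: 0.994
cam [0.5167 0.0461 0.2045] tcp [0.4514 0.0079 0.0867] t 4.2 w 0.998384837253479 F [ 0.8  0.3 -1.1] q6 1.0090700964110695
[607. 336.] 3227.0 [ 484.5 -202.2   50.9   49.1  -33.7]
[321. 227.] 17480.0 [453.5   8.9 115.2  63.4  30. ]
[26. 59.] 6390.0 [456.9 196.4  81.   35.9 -17.4]
```

View pics/w3.png

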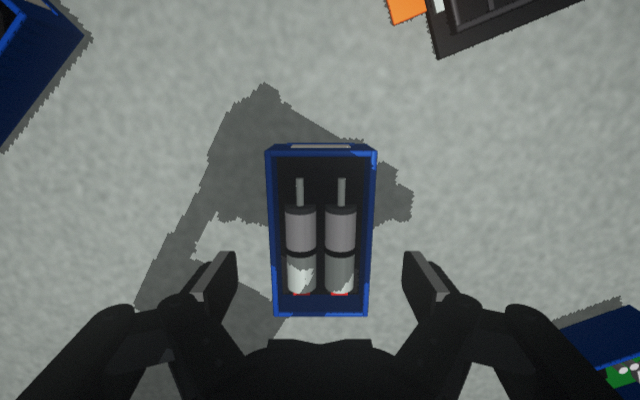

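```bash
python3 -m jog '[[0,0,-20,0,85],[0,0,-40,0,85],[0,0,-50,0,85],[0,0,-54,0,85],[0,0,-54,0,85],[0,0,-54,0,60],[0,0,-54,0,60],[0,0,-54,0,60],[0,0,-54,0,60],[0,0,-54,0,60]]' 40
python3 -c "
from h import *
look('w4')"
```

```text
time: 5.45
tool_pos: [0.452, 0.0079, 0.0332]
tcp_rot: [-0.514, 1.925, -1.927]
wrist_force: [0.2, -0.6, 6.6]
width: 0.745
cam [0.5173 0.0461 0.1511] tcp [0.452  0.0079 0.0331] t 5.5 w 0.7414839385948747 F [-0.6 -0.6  7.1] q6 1.0096299279118546
[323. 231.] 9060.0 [465.1  15.8  90.9  63.6  30. ]
```

View pics/w4.png

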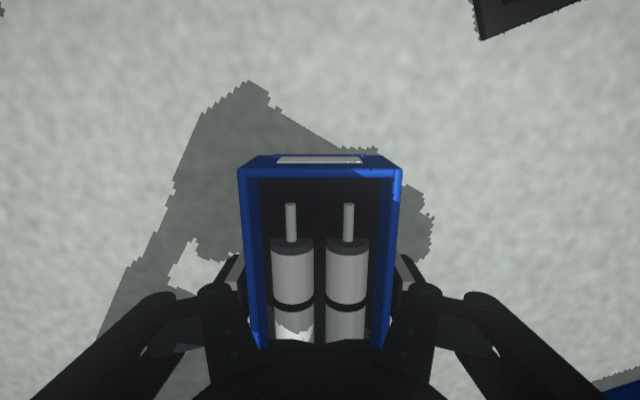

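```bash
python3 -m jog '[[0,0,10,0,60],[0,0,30,0,60],[0,0,50,10,60],[20,0,60,20,60],[50,-3,60,30,60],[85,-6,60,40,60],[120,-9,60,50,60],[155,-13,60,60,60],[185,-17,60,70,60],[209,-19,60,80,60]]' 45
python3 -m jog '[[0,0,0,10,60],[0,0,0,20,60],[0,0,0,28,60],[0,0,0,31.4,60],[0,0,-10,31.4,60],[0,0,-20,31.4,60],[0,0,-20,31.4,60],[0,0,-20,31.4,60],[0,0,-20,31.4,60],[0,0,-20,31.4,60]]'
python3 -c "
from h import *
look('w5')"
```

```text
time: 6.75
tool_pos: [0.66, -0.0111, 0.0912]
tcp_rot: [-1.358, 0.946, -0.942]
wrist_force: [0.4, 0.0, -3.4]
width: 0.744
time: 8.0
tool_pos: [0.6604, -0.011, 0.0728]
tcp_rot: [-1.505, 0.527, -0.528]
wrist_force: [1.2, -0.5, -4.5]
width: 0.743
cam [0.6019 0.0364 0.1906] tcp [ 0.6603 -0.011   0.0727] t 8.05 w 0.7425169176342755 F [ 0.  -0.  -3.9] q6 -0.9514370329135902
[320. 220.] 7903.0 [666.3 -15.  125.   86.8 -38.7]
```

View pics/w5.png

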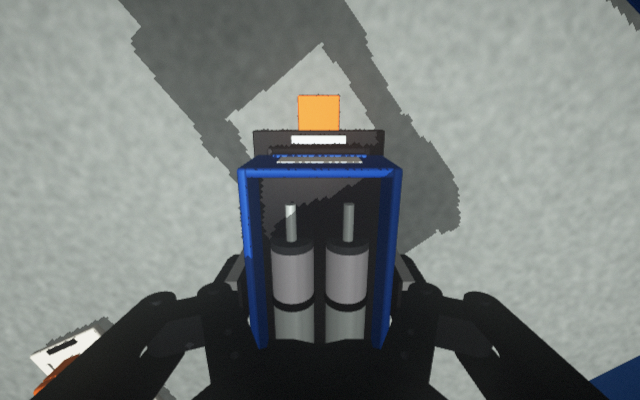

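```bash
python3 -m jog '[[0.5,0,-8,0,60],[0.5,0,-16,0,60],[0.5,0,-20,0,60],[0.5,0,-22,0,60],[0.5,0,-24,0,60],[0.5,0,-26,0,60],[0.5,0,-28,0,60],[0.5,0,-30,0,60],[0.5,0,-31,0,60],[0.5,0,-31,0,60]]'
python3 -m jog '[[0,0,-1,0,60],[0,0,-2,0,60],[0,0,-2,0,60],[0,0,-2,0,60],[0,0,-2,0,60],[0,0,-2,0,60],[0,0,-2,0,60],[0,0,-2,0,60],[0,0,-2,0,60],[0,0,-2,0,60]]'
python3 -c "
from h import *
look('w6')"
```

```text
time: 9.3
tool_pos: [0.6604, -0.011, 0.0412]
tcp_rot: [-1.506, 0.527, -0.527]
wrist_force: [0.1, -0.2, -3.2]
width: 0.742
time: 10.55
tool_pos: [0.6607, -0.011, 0.0403]
tcp_rot: [-1.506, 0.527, -0.528]
wrist_force: [-4.2, -0.6, 5.4]
width: 0.744
cam [0.6023 0.0364 0.1581] tcp [ 0.6607 -0.011   0.0403] t 10.6 w 0.7419091863585454 F [-4.  -0.6  5.5] q6 -0.9514470384831122
[320. 234.] 7738.0 [652.6  -3.8  96.3  67.6 -38.5]
```

View pics/w6.png

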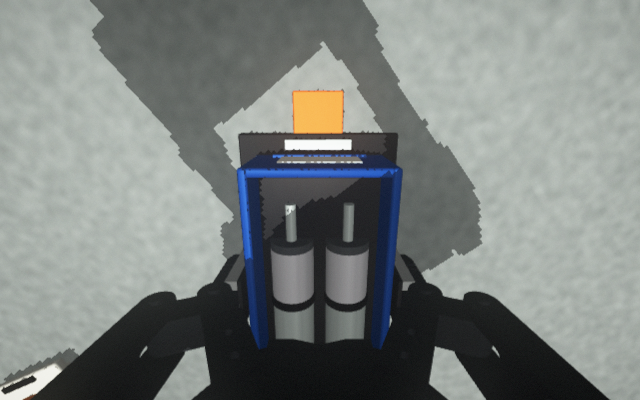

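```bash
python3 -m jog '[[0,0,0,0,85],[0,0,0,0,85],[0,0,0,0,85],[0,0,0,0,85],[0,0,5,0,85],[0,0,30,0,85],[0,0,60,0,85],[0,0,90,0,85],[0,0,120,0,85],[0,0,137,0,85]]'
python3 -c "
from h import *
look('w7')
c=bot.read_camera('scene');cv2.imwrite('pics/s7.png',cv2.resize(c['pixels'][150:300,180:500,::-1],None,fx=2.5,fy=2.5))"
```

```text
time: 11.85
tool_pos: [0.6615, -0.011, 0.1788]
tcp_rot: [-1.505, 0.525, -0.53]
wrist_force: [-0.1, -0.8, -0.2]
width: 0.997
cam [0.6027 0.0364 0.2965] tcp [ 0.6624 -0.0111  0.1808] t 11.9 w 0.9941645556707879 F [1.4 0.1 1.6] q6 -0.9514735000378195
[612. 332.] 6441.0 [991.6 120.  184.7  91.4 -20.1]
[318. 194.] 8133.5 [662.3 -11.7 113.2  65.7 -38.5]
[ 23. 178.] 4363.0 [ 486.5 -204.8  123.7   55.6  -57. ]
[559.  32.] 4417.5 [670.1 208.7 138.   55.   51.4]
```

View pics/w7.png

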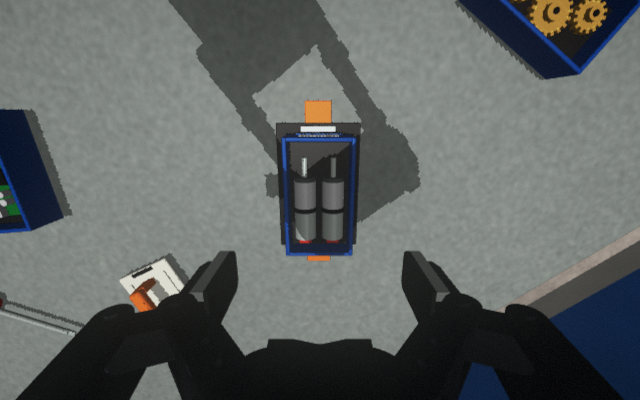

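View pics/s7.png

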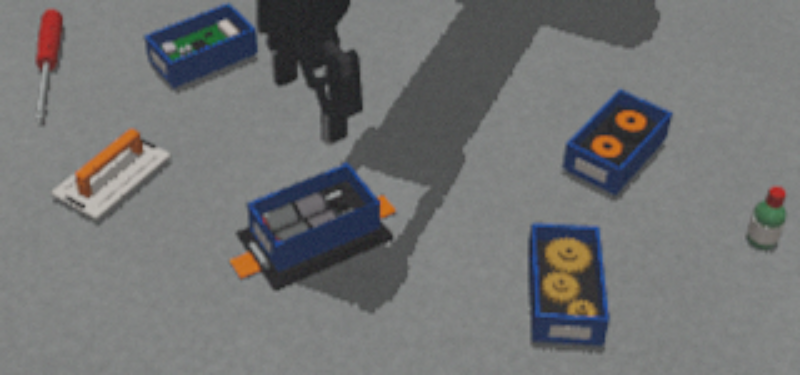

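```bash
python3 -m jog '[[12,45,0,10,85],[24,95,0,20,85],[36,145,0,30,85],[50,195,0,40,85],[60,240,0,50,85],[62,265,0,54,85],[62,270,0,54,85],[62,270,0,54,85],[62,270,0,54,85],[62,270,0,54,85]]'
python3 -c "
from h import *
look('w8')"
```

```text
time: 13.2
tool_pos: [0.7226, 0.2576, 0.1764]
tcp_rot: [-1.561, -0.209, 0.21]
wrist_force: [0.2, -0.2, 1.2]
width: 0.997
cam [0.6505 0.2383 0.2943] tcp [0.7227 0.2578 0.1766] t 13.25 w 0.9893829022767815 F [ 0.7  0.3 -0.1] q6 -1.5276712934091696
[ 40. 331.] 6379.0 [954.8 -12.2 203.7  84.8 -30.8]
[317. 106.] 10239.0 [649.6 236.3 111.1  63.   16.7]
[63. 49.] 4466.5 [672.7  12.5 121.4  45.4 -37.9]
```

View pics/w8.png

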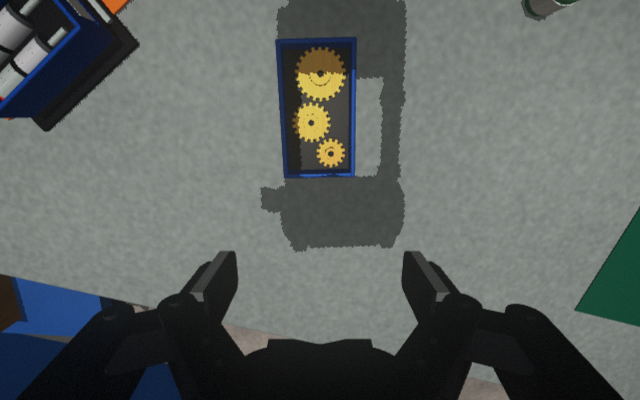

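```bash
python3 -m jog '[[-30,-8,-20,1.3,85],[-60,-18,-40,1.3,85],[-73,-22,-60,1.3,85],[-73,-22,-80,1.3,85],[-73,-22,-90,1.3,85],[-73,-22,-90,1.3,85],[-73,-22,-90,1.3,85],[-73,-22,-90,1.3,85],[-73,-22,-90,1.3,85],[-73,-22,-90,1.3,85]]'
python3 -c "
from h import *
look('w9')"
```

```text
time: 14.5
tool_pos: [0.6497, 0.2371, 0.0867]
tcp_rot: [-1.559, -0.229, 0.228]
wrist_force: [-0.9, 0.5, -0.3]
width: 0.992
cam [0.578  0.216  0.2045] tcp [0.6496 0.2371 0.0865] t 14.55 w 0.9911656644828994 F [-0.2  0.3 -0.1] q6 -1.548404470520349
[317. 229.] 16892.5 [648.9 236.1 110.7  63.2  16.7]
[ 12. 124.] 1803.0 [634.9  62.1  48.4  22.9  -1.6]
```

View pics/w9.png

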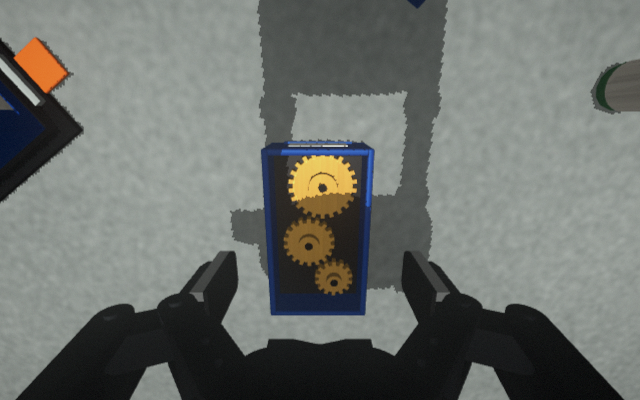

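```bash
python3 -m jog '[[0,-1,-20,0,85],[0,-1,-40,0,85],[0,-1,-50,0,85],[0,-1,-54,0,85],[0,-1,-54,0,85],[0,-1,-54,0,60],[0,-1,-54,0,60],[0,-1,-54,0,60],[0,-1,-54,0,60],[0,-1,-54,0,60]]' 40
python3 -c "
from h import *
look('w10')"
```

```text
time: 15.8
tool_pos: [0.6503, 0.2362, 0.0333]
tcp_rot: [-1.558, -0.23, 0.227]
wrist_force: [-0.3, -0.8, 4.9]
width: 0.744
cam [0.5785 0.2151 0.1511] tcp [0.6504 0.2362 0.0334] t 15.85 w 0.738505610161692 F [ 0.2 -1.5  5.7] q6 -1.5497511907838717
[320. 233.] 5591.0 [638.1 233.   87.5  63.4  16.7]
```

```bash
python3 -m jog '[[0,0,15,0,60],[0,0,40,0,60],[0,-20,65,-10,60],[2,-60,85,-20,60],[4,-105,90,-30,60],[6,-150,90,-40,60],[8,-195,90,-50,60],[10,-235,90,-55.3,60],[11,-247,90,-55.3,60],[11,-247,90,-55.3,60]]' 45
python3 -m jog '[[0,0,-10,0,60],[0,0,-20,0,60],[0,0,-20,0,60],[0,0,-20,0,60],[0,0,-20,0,60],[0,0,-20,0,60],[0,0,-20,0,60],[0,0,-20,0,60],[0,0,-20,0,60],[0,0,-20,0,60]]'
python3 -c "
from h import *
look('w11')"
```

```text
time: 17.1
tool_pos: [0.6598, -0.0114, 0.1216]
tcp_rot: [-1.506, 0.529, -0.527]
wrist_force: [0.9, 0.1, -3.9]
width: 0.74
time: 18.35
tool_pos: [0.6605, -0.011, 0.1023]
tcp_rot: [-1.506, 0.527, -0.527]
wrist_force: [-0.1, -0.3, -3.8]
width: 0.74
cam [0.6021 0.0364 0.2201] tcp [ 0.6605 -0.011   0.1023] t 18.4 w 0.7435227894626556 F [ 0.3  0.1 -4.2] q6 -0.9514459376892448
[613. 359.] 4025.0 [890.4  90.2  88.9  58.3 -20.3]
[319. 233.] 5855.0 [680.9 -26.7 145.6 103.9 -38.5]
```

View pics/w11.png

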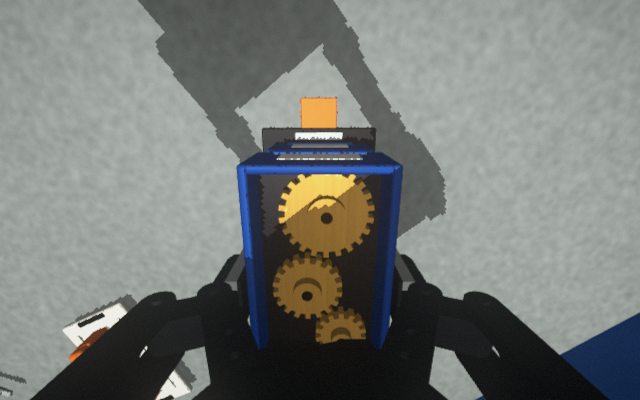

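```bash
python3 -m jog '[[1,-1,-5,0,60],[1,-1,-10,0,60],[1,-1,-13,0,60],[1,-1,-15,0,60],[1,-1,-17,0,60],[1,-1,-19,0,60],[1,-1,-21,0,60],[1,-1,-23,0,60],[1,-1,-24,0,60],[1,-1,-24,0,60]]'
python3 -m jog '[[0,0,-1,0,60],[0,0,-2,0,60],[0,0,-2.5,0,60],[0,0,-2.5,0,60],[0,0,-2.5,0,60],[0,0,-2.5,0,60],[0,0,-2.5,0,60],[0,0,-2.5,0,60],[0,0,-2.5,0,60],[0,0,-2.5,0,60]]'
python3 -c "
from h import *
look('w12')"
```

```text
time: 19.65
tool_pos: [0.6614, -0.012, 0.0782]
tcp_rot: [-1.506, 0.527, -0.527]
wrist_force: [0.3, -0.5, -4.4]
width: 0.739
time: 20.9
tool_pos: [0.6617, -0.012, 0.0774]
tcp_rot: [-1.506, 0.527, -0.528]
wrist_force: [-4.7, -0.5, 5.0]
width: 0.744
cam [0.6033 0.0355 0.1952] tcp [ 0.6617 -0.012   0.0774] t 20.95 w 0.7448128922127802 F [-4.8  0.4  5.2] q6 -0.9528124093954916
[619. 377.] 1752.5 [866.9  83.   47.6  36.5 -20.3]
[320. 233.] 5907.0 [671.4 -19.1 124.   89.4 -38.6]
```

View pics/w12.png

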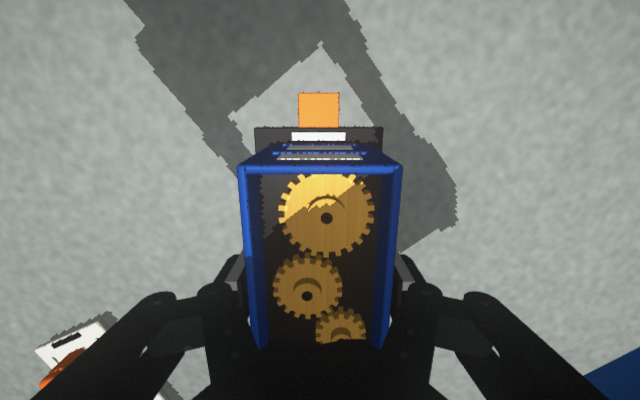

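```bash
python3 -m jog '[[0,0,0,0,85],[0,0,0,0,85],[0,0,0,0,85],[0,0,0,0,85],[0,0,5,0,85],[0,0,30,0,85],[0,0,60,0,85],[0,0,85,0,85],[0,0,101,0,85],[0,0,101,0,85]]'
python3 -c "
from h import *
look('w13',z=.088)
c=bot.read_camera('scene');cv2.imwrite('pics/s13.png',cv2.resize(c['pixels'][150:300,180:500,::-1],None,fx=2.5,fy=2.5))"
python3 -m jog '[[-20,-35,0,0,85],[-45,-80,0,2,85],[-70,-130,0,4,85],[-100,-180,0,5,85],[-125,-230,0,5,85],[-140,-258,0,5,85],[-144,-265,0,5,85],[-144,-265,0,5,85],[-144,-265,0,5,85],[-144,-265,0,5,85]]'
python3 -c "
from h import *
look('w14')"
```

```text
time: 22.2
tool_pos: [0.6626, -0.0121, 0.1786]
tcp_rot: [-1.505, 0.525, -0.53]
wrist_force: [0.3, -0.3, -1.0]
width: 0.998
cam [0.6038 0.0354 0.2963] tcp [ 0.6616 -0.012   0.1771] t 22.25 w 0.9978536395234017 F [ 0.5 -0.4 -0.5] q6 -0.9528772657234117
[612. 332.] 6462.0 [924.3 104.5 153.1  75.4 -20.1]
[318. 205.] 10863.0 [660.8 -10.6 110.4  63.2 -38.6]
[ 22. 176.] 4349.5 [ 507.2 -163.2  101.6   45.   -57. ]
time: 23.55
tool_pos: [0.5181, -0.2759, 0.1766]
tcp_rot: [-1.522, 0.458, -0.458]
wrist_force: [-0.2, -0.5, 0.1]
width: 0.996
cam [ 0.4558 -0.2339  0.2945] tcp [ 0.5181 -0.276   0.1767] t 23.6 w 0.9929129052097481 F [ 0.2 -0.6 -0.6] q6 -1.5180827968847708
[621. 166.] 5710.0 [648.5 -52.3 138.9  59.5 -15.2]
[307. 108.] 10192.5 [ 450.8 -242.7  111.    63.4  -33.6]
```

View pics/s13.png

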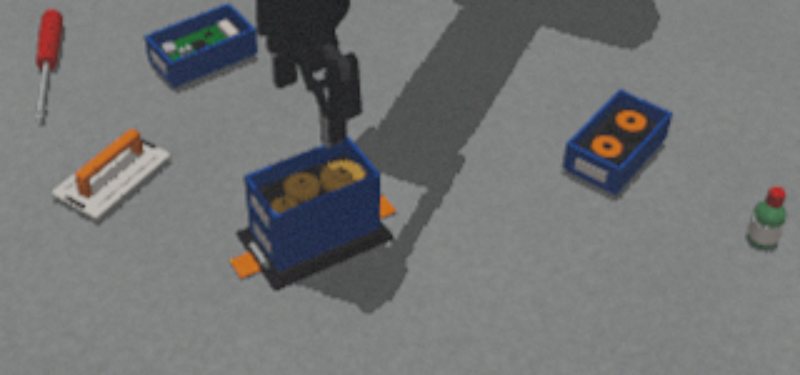

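View pics/w13.png

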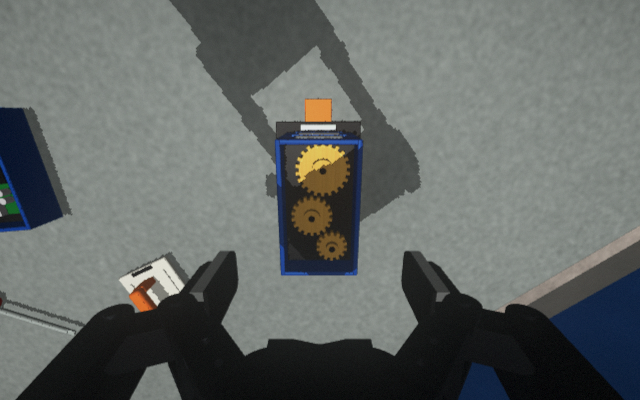

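View pics/w14.png

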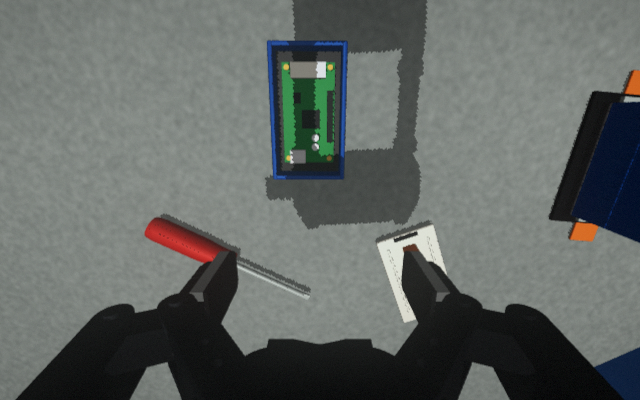

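```bash
python3 -m jog '[[-30,15,-20,0,85],[-60,29,-40,0,85],[-67,33,-60,0,85],[-67,33,-80,0,85],[-67,33,-90,0,85],[-67,33,-90,0,85],[-67,33,-90,0,85],[-67,33,-90,0,85],[-67,33,-90,0,85],[-67,33,-90,0,85]]'
python3 -c "
from h import *
look('w15')"
```

```text
time: 24.85
tool_pos: [0.4507, -0.2441, 0.0871]
tcp_rot: [-1.522, 0.459, -0.46]
wrist_force: [0.5, 0.3, -0.1]
width: 0.993
cam [ 0.3884 -0.2019  0.2049] tcp [ 0.4506 -0.2441  0.087 ] t 24.9 w 0.994281386033568 F [0.5 1.1 0.9] q6 -1.529361352724696
[321. 227.] 16961.0 [ 449.6 -241.9  112.6   63.3  -33.6]
```

View pics/w15.png

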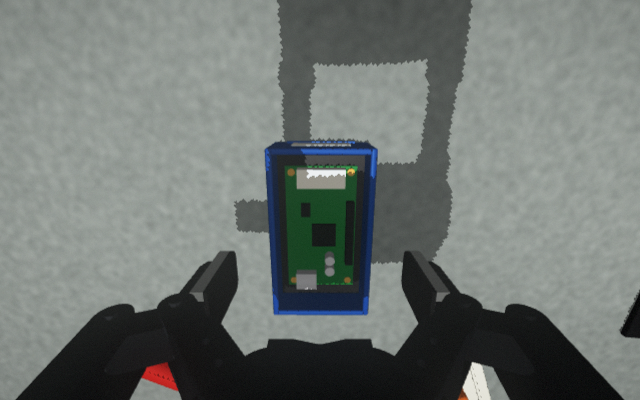

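```bash
python3 -m jog '[[0,1.4,-20,0,85],[0,1.4,-40,0,85],[0,1.4,-50,0,85],[0,1.4,-54,0,85],[0,1.4,-54,0,85],[0,1.4,-54,0,60],[0,1.4,-54,0,60],[0,1.4,-54,0,60],[0,1.4,-54,0,60],[0,1.4,-54,0,60]]' 40
python3 -c "
from h import *
look('w16')"
```

```text
time: 26.15
tool_pos: [0.4512, -0.2431, 0.0337]
tcp_rot: [-1.522, 0.458, -0.461]
wrist_force: [-0.2, -0.1, 6.6]
width: 0.739
cam [ 0.3888 -0.2008  0.1514] tcp [ 0.4512 -0.2431  0.0337] t 26.2 w 0.7364611381237097 F [-1.3  0.7  5.7] q6 -1.5270034129781738
[318. 227.] 7528.5 [ 439.8 -234.8   90.1   63.5  -33.6]
```

```bash
python3 -m jog '[[0,0,15,0,60],[0,0,45,0,60],[10,10,80,-2,60],[40,45,105,-4,60],[80,90,115,-5,60],[120,135,115,-5,60],[160,178,115,-5,60],[195,215,115,-5,60],[210,231,115,-5,60],[210,231,115,-5,60]]' 45
python3 -m jog '[[0,0,-5,0,60],[0,0,-10,0,60],[0,0,-10,0,60],[0,0,-10,0,60],[0,0,-10,0,60],[0,0,-10,0,60],[0,0,-10,0,60],[0,0,-10,0,60],[0,0,-10,0,60],[0,0,-10,0,60]]'
python3 -c "
from h import *
look('w17')"
```

```text
time: 27.45
tool_pos: [0.6606, -0.0106, 0.1475]
tcp_rot: [-1.507, 0.526, -0.525]
wrist_force: [0.1, -0.6, -2.0]
width: 0.741
time: 28.7
tool_pos: [0.6605, -0.0116, 0.1377]
tcp_rot: [-1.506, 0.527, -0.527]
wrist_force: [0.1, -1.0, -2.6]
width: 0.741
cam [0.6021 0.0359 0.2556] tcp [ 0.6605 -0.0116  0.1377] t 28.75 w 0.7460464676809221 F [-0.3 -0.5 -1.9] q6 -0.9523548605323529
[607. 343.] 6621.5 [930.8  99.  138.9  85.  -20.3]
[317. 217.] 7852.5 [691.8 -36.1 187.4 124.7 -38.5]
```

View pics/w17.png

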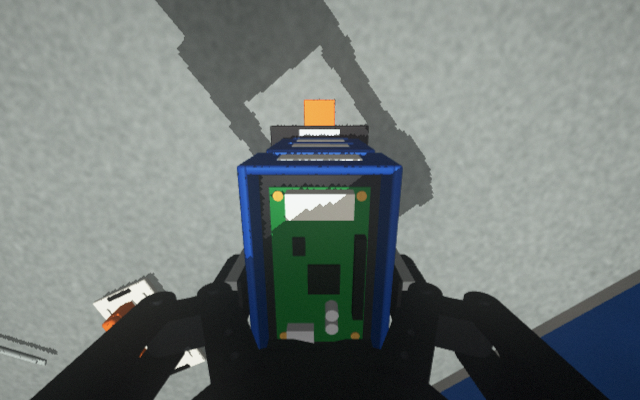

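```bash
python3 -m jog '[[0.8,0,-4,0,60],[0.8,0,-8,0,60],[0.8,0,-11,0,60],[0.8,0,-13,0,60],[0.8,0,-15,0,60],[0.8,0,-17,0,60],[0.8,0,-19,0,60],[0.8,0,-21,0,60],[0.8,0,-22,0,60],[0.8,0,-22,0,60]]'
python3 -m jog '[[0,0,-1,0,60],[0,0,-2,0,60],[0,0,-2.5,0,60],[0,0,-2.5,0,60],[0,0,-2.5,0,60],[0,0,-2.5,0,60],[0,0,-2.5,0,60],[0,0,-2.5,0,60],[0,0,-2.5,0,60],[0,0,-2.5,0,60]]'
python3 -c "
from h import *
look('w18')"
```

```text
time: 30.0
tool_pos: [0.6612, -0.0116, 0.1157]
tcp_rot: [-1.506, 0.527, -0.527]
wrist_force: [0.8, 0.2, -1.4]
width: 0.738
time: 31.25
tool_pos: [0.6615, -0.0116, 0.1148]
tcp_rot: [-1.506, 0.527, -0.528]
wrist_force: [-3.3, 0.5, 5.2]
width: 0.741
cam [0.603  0.0359 0.2326] tcp [ 0.6615 -0.0116  0.1148] t 31.3 w 0.7455935212220296 F [-2.9  1.3  5.2] q6 -0.9522140706971836
[610. 350.] 5438.0 [903.   92.7 111.8  70.2 -20.3]
[316. 219.] 7541.5 [683.7 -28.7 165.8 111.1 -38.5]
```

```bash
python3 -m jog '[[0,0,0,0,85],[0,0,0,0,85],[0,0,0,0,85],[0,0,0,0,85],[0,0,5,0,85],[0,0,30,0,85],[0,0,60,0,85],[0,0,80,0,85],[0,0,80,0,85],[0,0,80,0,85]]'
python3 -c "
from h import *
look('w19',z=.125)
c=bot.read_camera('scene');cv2.imwrite('pics/s19.png',cv2.resize(c['pixels'][150:300,180:500,::-1],None,fx=2.5,fy=2.5))"
python3 -m jog '[[15,-45,0,10,85],[30,-95,0,20,85],[45,-150,0,25.7,85],[60,-200,0,25.7,85],[70,-235,-10,25.7,85],[74,-243,-15,25.7,85],[74,-243,-15,25.7,85],[74,-243,-15,25.7,85],[74,-243,-15,25.7,85],[74,-243,-15,25.7,85]]'
python3 -c "
from h import *
look('w20',z=.042,f=orange,amin=200)"
```

```text
time: 32.55
tool_pos: [0.6606, -0.0116, 0.1922]
tcp_rot: [-1.506, 0.529, -0.526]
wrist_force: [-0.5, -0.3, -0.3]
width: 1.0
cam [0.6024 0.0359 0.3102] tcp [ 0.6603 -0.0115  0.1917] t 32.6 w 0.9898741880704516 F [-1.  -0.3 -0.4] q6 -0.9522692119890301
[612. 331.] 6559.0 [883.8  97.1 135.2  66.5 -20.4]
[320. 217.] 13256.0 [661.  -10.6 111.4  63.2 -38.6]
time: 33.9
tool_pos: [0.7355, -0.2536, 0.179]
tcp_rot: [-1.564, 0.175, -0.176]
wrist_force: [0.0, 0.1, -0.6]
width: 1.0
cam [ 0.6625 -0.2363  0.2968] tcp [ 0.7355 -0.2538  0.1789] t 33.95 w 0.9972384840094299 F [ 0.1 -0.2  0.7] q6 -1.7108873813473182
[505. 131.] 527.0 [713.  -81.8  22.6  18.7  51.7]
[317. 111.] 1218.5 [ 662.8 -238.4   80.3   11.7  -12.5]
```

View pics/s19.png

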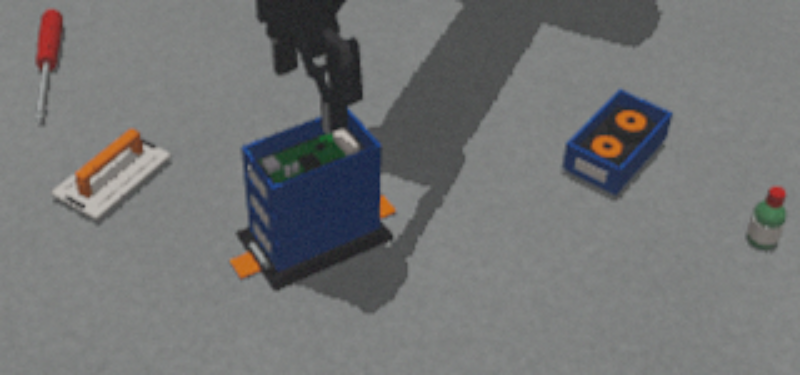

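View pics/w20.png

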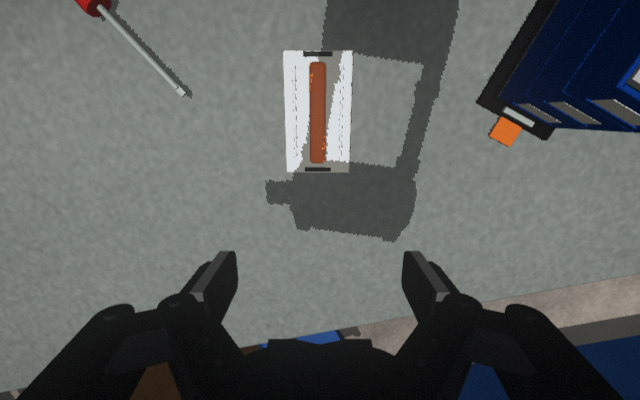

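```bash
python3 -m jog '[[-30,6,-20,0.3,60],[-60,12,-40,0.3,50],[-72.5,15.5,-60,0.3,50],[-72.5,15.5,-80,0.3,50],[-72.5,15.5,-85,0.3,50],[-72.5,15.5,-85,0.3,50],[-72.5,15.5,-85,0.3,50],[-72.5,15.5,-85,0.3,50],[-72.5,15.5,-85,0.3,50],[-72.5,15.5,-85,0.3,50]]'
python3 -c "
from h import *
look('w21',z=.042,f=orange,amin=200)"
```

```text
time: 35.2
tool_pos: [0.6629, -0.2392, 0.0936]
tcp_rot: [-1.564, 0.172, -0.173]
wrist_force: [0.7, 0.0, -0.6]
width: 0.586
cam [ 0.5899 -0.2222  0.2114] tcp [ 0.6629 -0.2391  0.0935] t 35.25 w 0.5857682997675674 F [-0.5  0.9 -1.1] q6 -1.7324611020839293
[557. 235.] 755.0 [696.8 -88.6  21.5  16.9  52.1]
[320. 226.] 2046.0 [ 661.3 -237.7   83.6   11.8  -13.1]
```

View pics/w21.png

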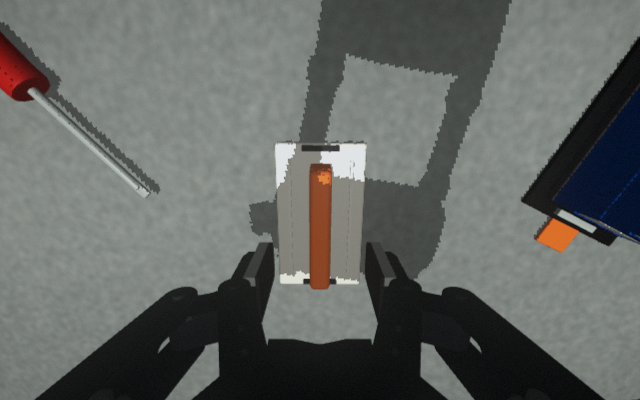

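```bash
python3 -m jog '[[0,0.7,-20,0,50],[0,0.7,-35,0,50],[0,0.7,-44,0,50],[0,0.7,-48,0,50],[0,0.7,-48,0,40],[0,0.7,-48,0,30],[0,0.7,-48,0,20],[0,0.7,-48,0,10],[0,0.7,-48,0,10],[0,0.7,-48,0,10]]' 30
python3 -m jog '[[0,0,0,0,10],[0,0,0,0,10],[0,0,0,0,10],[0,0,0,0,10],[0,0,0,0,10],[0,0,0,0,10],[0,0,0,0,10],[0,0,0,0,10],[0,0,0,0,10],[0,0,0,0,10]]'
python3 -c "
from h import *
look('w22',z=.042,f=orange,amin=200)"
```

```text
time: 36.5
tool_pos: [0.6632, -0.2386, 0.046]
tcp_rot: [-1.564, 0.172, -0.174]
wrist_force: [-0.3, -0.7, 3.6]
width: 0.152
time: 37.75
tool_pos: [0.6632, -0.2387, 0.0459]
tcp_rot: [-1.564, 0.172, -0.173]
wrist_force: [-1.5, -1.1, 4.6]
width: 0.158
cam [ 0.5901 -0.2217  0.1637] tcp [ 0.6632 -0.2387  0.0459] t 37.8 w 0.15694936379110794 F [-0.4 -0.7  5.3] q6 -1.731517802734681
[616. 266.] 1162.5 [689.8 -97.3  20.2  16.   51.4]
[319. 265.] 3576.5 [ 662.1 -237.6   82.6   12.6  -12.7]
```

View pics/w22.png

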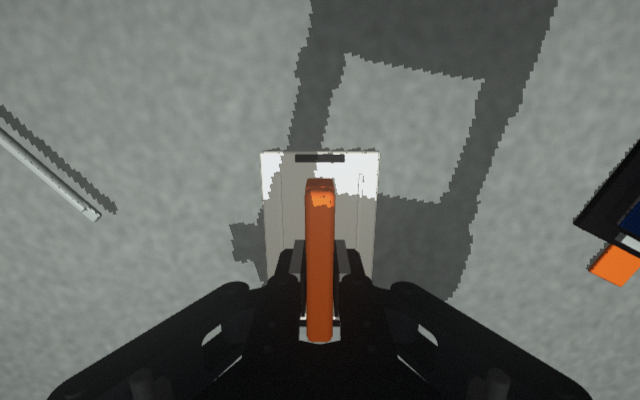

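```bash
python3 -m jog '[[0,0,10,0,10],[0,0,35,0,10],[0,0,70,0,10],[0,15,110,-5,10],[0,50,140,-12,10],[0,95,145,-18,10],[-1,140,145,-22,10],[-1,185,145,-26,10],[-1,215,145,-26,10],[-1,227,145,-26,10]]'
python3 -m jog '[[0,0,-4,0,10],[0,0,-8,0,10],[0,0,-8,0,10],[0,0,-8,0,10],[0,0,-8,0,10],[0,0,-8,0,10],[0,0,-8,0,10],[0,0,-8,0,10],[0,0,-8,0,10],[0,0,-8,0,10]]'
python3 -c "
from h import *
look('w23',z=.182,f=orange,amin=200)
c=bot.read_camera('scene');cv2.imwrite('pics/s23.png',cv2.resize(c['pixels'][100:300,180:500,::-1],None,fx=2.5,fy=2.5))"
```

```text
time: 39.05
tool_pos: [0.6609, -0.0095, 0.1895]
tcp_rot: [-1.506, 0.527, -0.524]
wrist_force: [-0.7, -0.6, -0.6]
width: 0.155
time: 40.3
tool_pos: [0.6618, -0.0113, 0.1823]
tcp_rot: [-1.506, 0.527, -0.527]
wrist_force: [-0.3, -0.5, -1.3]
width: 0.155
cam [0.6034 0.0361 0.3001] tcp [ 0.6618 -0.0113  0.1823] t 40.35 w 0.15849403391090364 F [ 0. -0. -1.] q6 -0.9519866938908684
[320. 260.] 3309.0 [658.1  -8.3  81.9  12.6 -39.4]
[318. 112.] 505.0 [602.5  36.2   9.9   7.9  51.4]
```

View pics/w23.png

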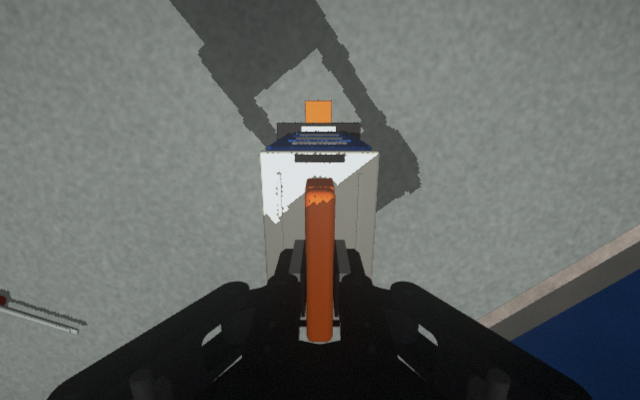

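View pics/s23.png

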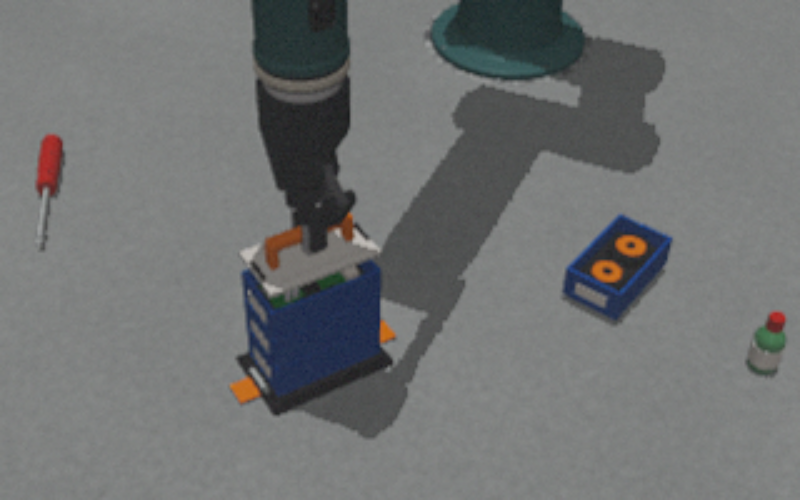

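```bash
python3 -m jog '[[0,0,-3,0,10],[0,0,-6,0,10],[0,0,-8,0,10],[0,0,-10,0,10],[0,0,-12,0,10],[0,0,-14,0,10],[0,0,-16,0,10],[0,0,-17,0,10],[0,0,-17.5,0,10],[0,0,-17.5,0,10]]'
python3 -m jog '[[0,0,-1,0,10],[0,0,-1.5,0,10],[0,0,-2,0,10],[0,0,-2,0,10],[0,0,-2,0,10],[0,0,-2,0,10],[0,0,-2,0,10],[0,0,-2,0,10],[0,0,-2,0,10],[0,0,-2,0,10]]'
python3 -c "
from h import *
look('w24',z=.16,f=orange,amin=200)
c=bot.read_camera('scene');cv2.imwrite('pics/s24.png',cv2.resize(c['pixels'][100:300,180:500,::-1],None,fx=2.5,fy=2.5))"
```

```text
time: 41.65
tool_pos: [0.6618, -0.0114, 0.1648]
tcp_rot: [-1.506, 0.527, -0.527]
wrist_force: [0.8, 0.1, -2.1]
width: 0.159
time: 42.9
tool_pos: [0.662, -0.0115, 0.1639]
tcp_rot: [-1.506, 0.527, -0.528]
wrist_force: [-3.5, -0.3, 4.9]
width: 0.159
cam [0.6035 0.036  0.2817] tcp [ 0.662  -0.0115  0.1639] t 42.95 w 0.15366618075774252 F [-2.5 -0.2  5.5] q6 -0.9519259600582752
[320. 260.] 3339.0 [659.8  -9.6  83.8  12.9 -39.4]
[318. 111.] 573.0 [602.6  36.   10.7   9.   51.4]
```

View pics/s24.png

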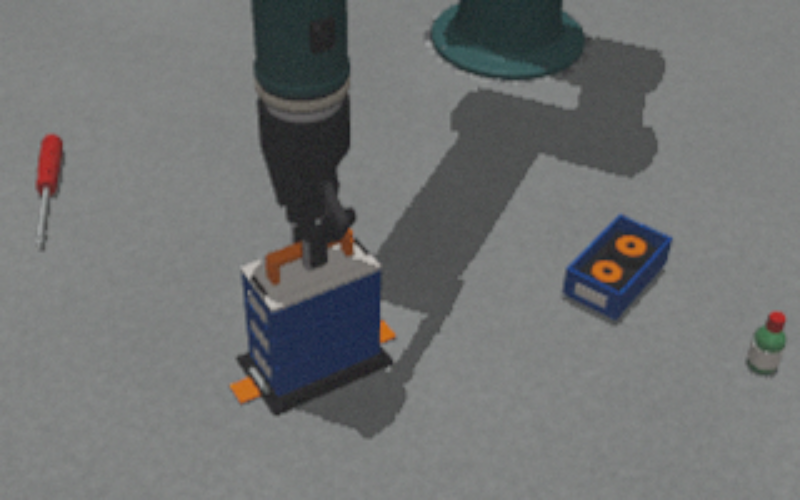

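View pics/w24.png

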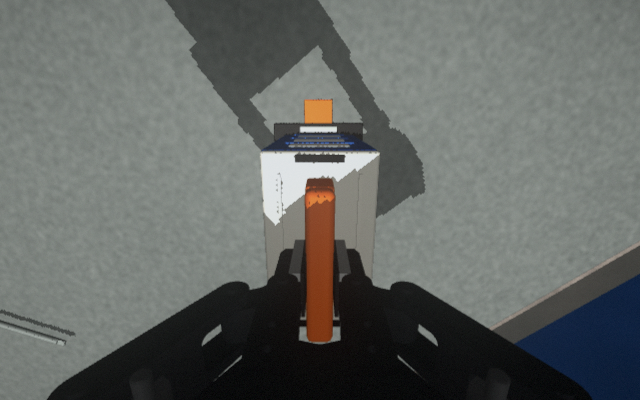

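```bash
python3 -m jog '[[0,0,0.5,0,20],[0,0,1,0,30],[0,0,1,0,40],[0,0,1,0,45],[0,0,1,0,45],[0,0,10,0,45],[0,0,30,0,45],[0,0,55,0,45],[0,0,75,0,45],[0,0,80,0,45]]'
python3 -m jog '[[0,0,10,0,45],[0,0,20,0,45],[0,0,20,0,45],[0,0,20,0,45],[0,0,20,0,45],[0,0,20,0,45],[0,0,20,0,45],[0,0,20,0,45],[0,0,20,0,45],[0,0,20,0,45]]'
python3 -c "
from h import *
c=look('w25',z=.16,f=orange,amin=200)
w=cv2.inRange(hsv(c),(0,0,95),(180,60,255))
c=bot.read_camera('scene');cv2.imwrite('pics/s25.png',cv2.resize(c['pixels'][100:300,180:500,::-1],None,fx=2.5,fy=2.5))
c=bot.read_camera('side');cv2.imwrite('pics/d25.png',cv2.resize(c['pixels'][100:300,180:500,::-1],None,fx=2.5,fy=2.5))"
```

```text
time: 44.25
tool_pos: [0.6632, -0.0115, 0.2462]
tcp_rot: [-1.504, 0.523, -0.531]
wrist_force: [0.2, -0.1, 0.7]
width: 0.528
time: 45.5
tool_pos: [0.6618, -0.0114, 0.2628]
tcp_rot: [-1.506, 0.527, -0.527]
wrist_force: [0.8, -0.4, -0.3]
width: 0.528
cam [0.6034 0.0361 0.3807] tcp [ 0.6618 -0.0114  0.2628] t 45.55 w 0.5295204126536214 F [-0.2 -0.5  0.9] q6 -0.9519444547148022
[319. 204.] 1258.0 [660.7  -9.9  82.6  12.6 -38.1]
[318. 112.] 304.0 [602.1  36.1  14.2  11.3  51.4]
```

View pics/s25.png

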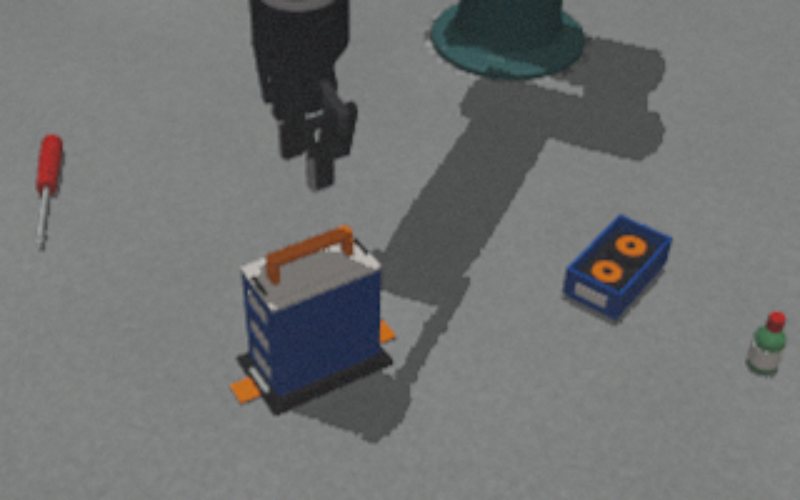

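View pics/d25.png

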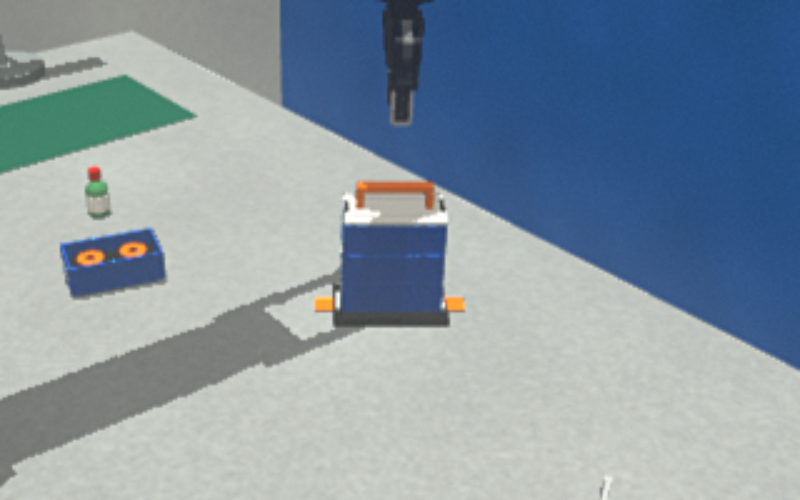

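View pics/w25.png

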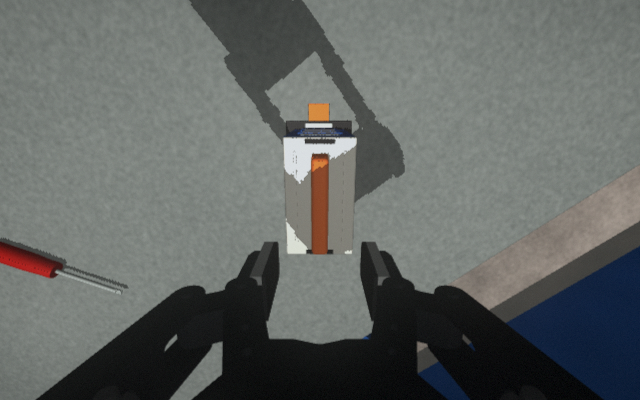

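The lid sits flush and the stack is aligned. The handle bar measures (660.7, -9.9) mm at -38.1°, against the board tray's (661.0, -10.6) mm at -38.6°. The arm is clear of everything, so I'm handing in.

```bash
python3 -c "
from workcell import bot
print(bot.finish_job())"
```

```text
the job is handed in; nothing more can be done
None
```

I stacked the motor, gear and circuit-board trays on the base, in that order from below, closed the stack with the orange-handled lid and handed the job in at about 45.6 s. No verdict came back, so the result below rests on my own measurements.

| Piece | Height reading when seated (mm) | Height expected (mm) | Centre, viewed from above after release (mm) | Angle |
|---|---|---|---|---|
| Base | – | – | (661.2, -11.3) | -38.8° |
| Motor tray | 40.3 | 40.1 | (662.3, -11.7) | -38.5° |
| Gear tray | 77.4 | 77.3 | (660.8, -10.6) | -38.6° |
| Board tray | 114.8 | 114.7 | (661.0, -10.6) | -38.6° |
| Lid | 163.9 | 163.9 | (660.7, -9.9) | -38.1° |

- **Seating:** each piece stopped within 0.2 mm of its expected depth, with steady wrist readings of only about 5 N.
- **Centring and level:** each piece measured within 2 mm of the one below and within about half a degree of parallel. The last pictures show the stack level and the gripper clear above it.
- **Other items:** the wheel tray, screwdriver and oil bottle look undisturbed in the pictures. I didn't measure their positions again.
- **Disagreements:**
  - The motor tray's centre was read while the arm was still settling and with its rim assumed 7 mm too low, so it is less certain.
  - While the lid was still held, its handle measured about -39.4°. After release it measured -38.1°. Both are within tolerance.

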